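Snap the patrol torches back into the desk rack

ROBOT

A 7-joint arm with a two-finger parallel gripper is mounted at the origin on the work surface. World frame = base frame: x ahead of the robot, y to its left, z up, the work surface at z = 0. Lengths are in m, angles in rad, forces in N, time in s.
With the tool pointing down it reaches from about 0.425 to 0.925 m from the base axis. Payload 6.8 kg.
Tool frame: the origin (TCP) lies at the very end of the fingers, on their centre line; the grasp point (between the pads) lies 19 mm behind it (bot.grip_depth is the distance from the TCP to the grasp point, in m); z points along the fingers, y is the direction in which the jaws open and shut (so a half turn about z gives the same grasp; the last joint's range is limited). The gripper opens to 85 mm and grips with 20 to 120 N. Pads are 22 mm wide; open, the fingers measure 114 mm over their backs; the gripper's body (76 mm by 85 mm) begins 54 mm behind the grasp point. The pads swing forward as they close: fully open they stand 13 mm farther back than shut.
Start: joints at [-1.303, 0.477, 0.022, 1.555, -0.011, 1.109, -0.083], TCP at [0.248, 0.628, 0.211] pointing down, gripper open.
Joint ranges: [-2.96, 2.96], [-0.34, 2.1], [-1.41, 1.46], [0.24, 2.44], [-1.37, 4.51], [0.17, 1.92], [-2.96, 2.96]. Speed limits (rad/s): [2.39, 2.39, 3.14, 3.14, 3.14, 3.14, 3.14].

INTERFACE

Orientations are given as a unit quaternion [w, x, y, z].
In Python, from station import bot gives the robot as it stands.
- The arm moves only by the tool step_arm, never from a script. Its argument "increments" is a list of rows, each a list of 7 numbers: the shift along the world's x, y, z in m, then the turn, a rotation vector about the world's x, y, z in degrees, then the gripper command: -1 is fully open, 1 is shut, values between are in proportion. In form: [[dx, dy, dz, rx, ry, rz, fingers], ...]. A call has 1 to 10 rows; each row is the pose to reach, as a shift and turn from the pose commanded when the call began; what a row does not reach only later rows make up. A row lasts 1/12 s, in which the tool goes at most 41.7 mm and 7.16 degrees, less where a joint would pass 70% of its speed; a pose out of reach is approached as far as the arm can. A call with a gripper value outside its range is refused whole. The fingers move at their own pace and stop on an object; "force" is the grip in N (left out, the last holds). Time passes only in rows, so rows that repeat a pose let the fingers close. It gives the time, the measured TCP pose, the force and the opening at its end, in the units of the state.
- bot.get_obs(): the state, without advancing time (a new reading comes with each control period).
- bot.read_camera(name): name is "side" or "top"; returns a dict with "color" (400x640x3 uint8, red, green, blue), "intrinsics" (3x3 intrinsics, pixels), "extrinsics" (4x4, takes a point from camera to world coordinates). Camera axes: x right, y up, looking along -z (the intrinsics and any distortion apply to the point x, -y, -z); pixel columns grow to the right and rows downward; lengths in m; the calibration is good to about 2 mm. A picture is of the moment at which its call begins. There is no depth.
- bot.hand_in(): hands the job in, once; it reports no verdict.
Trained networks look in the newest picture that a camera, given by its name, has taken for a name from the list of things; names that differ only in an ending like _2 or _b are one class to them, and where a whole thing is asked for, a point or a joint stands for the part that bears it (a point fixed in the world has none). Each returns a list of dicts, best first, with "conf" (0 to 1); they miss things now and then, are a little off and sometimes report something else, mostly with a low value. They report only what shows in the picture. A call takes as long as a camera call. They do not tell look-alikes from the thing itself.
- bot.recognise(thing, camera): "location" ([column, row] as shares, 0 to 1, of the picture: columns of its width, rows of its height, amid what is visible of it).
- bot.place_of(thing, camera): "location" ([column, row] as shares, 0 to 1, of the picture: columns of its width, rows of its height: a listed point, or the origin of a listed thing).
The state is a dict: "t": time; "q": joint angles; "joint_vel": joint speeds; "joint_torque": joint torques, N m; "eef_pos": TCP position; "tool_rot": TCP orientation; "contact_force": force on the tool from outside, world axes, zero at the start; "torque": the same for the moment, N m; "gripper_width": opening from 0.0 (shut) to 1.0 (fully open).
Only numpy, scipy, OpenCV 4.12 (cv2) and the standard library are available. Lean on these libraries where they do the work, as an engineer would, in place of code of your own. Each camera call takes 0.05 s, during which the arm holds its last target.

TASK

Put the two torches lying on the desk pad back into the two empty places of the sloping torch rack: snap each one sideways into both of its spring clips, fully home, with its lens end uppermost like the torches already there. Leave those racked torches and the other things on the desk where they are.

Things in the scene. Friction and masses are not known exactly. Their poses are not given: they have to be found in the camera images.
- torch1_mid (a point): first loose torch, lying on the desk pad: 25 mm aluminium tube, 120 mm long, between a black rubber hexagonal head (40 mm long, lens at its end) and a shorter hexagonal tail (22 mm), both 36 mm across flats; 160 g. It lies on their flats, the tube level, its axis 18 mm above the pad. This point: on the axis, half-way along the tube, where it balances; x axis along the torch to the lens
- torch1_lens (a point): centre of the first loose torch's lens, 100 mm along its axis from torch1_mid
- torch2_mid (a point): second loose torch, the same as the first, also lying on the pad; this point is on its axis, half-way along the tube; x axis towards the lens
- torch2_lens (a point): centre of the second loose torch's lens, 100 mm along its axis from torch2_mid
- clips_c: an empty place of the rack: two sprung clips, each 16 mm wide, 36 mm either side of the origin along x. Origin: where the middle of a seated torch belongs, on its axis, 100 mm above the desk. x: along the seated torch, up the 25 degree slope, the way the lens points. z: out of the clips' mouths, 25 degrees from vertical, towards the robot's side; torches go in along -z. y: level, along the row
- clips_d: the other empty place, like clips_c, axes alike. In both the jaws' lips end 19 mm above the origin along z, 38 mm apart, narrowing to a 19 mm throat; pushing a torch through both clips takes about 10 N, then the tube is pulled against the clips' backs and held. It may sit 14 mm either way along x before its head or tail meets a clip
- torch3_mid (a point): torch already seated in the rack, not to be moved; point on its axis, half-way along the tube
- torch4_mid (a point): the other torch already seated in the rack, not to be moved; point on its axis, half-way along the tube
- pad: grey desk pad, 240 x 290 mm, 3 mm thick, fixed to the desk, on which the loose torches lie; origin under its centre
- rack: dark steel torch rack, fixed to the desk: base plate 160 x 350 mm, end frames, two rails along the row that carry four places 78 mm apart. Between the rails (54 mm) there is free space over 70 mm deep below a seated torch's axis, so fingers pass between the two clips of a place (56 mm clear). Origin under the base plate's centre, x level to the back, y along the row
- stapler: bystander: black stapler, 140 x 36 x 50 mm, in front of the pad; origin under its centre
- tape: bystander: roll of clear tape lying flat, 70 mm diameter, 19 mm high, behind the rack; origin under its centre
- notes: bystander: block of white note paper, 76 x 76 x 30 mm, in front of the pad; origin under its centre
- mug: bystander: white mug, 80 mm diameter, 95 mm high, at the side of the desk; origin under its centre
- mouse: bystander: black computer mouse, 105 x 60 x 32 mm, in front of the rack; origin under its centre
- calculator: bystander: grey pocket calculator, 150 x 85 x 16 mm, in front of the rack; origin under its centre
- water_bottle: bystander: clear bottle with a green cap, 74 mm diameter, 209 mm high, at the side of the desk; origin under its centre
Things that resemble listed ones, but are neither listed nor needed, are in the scene too. Leave any green look-alike of the part that bears torch2_mid alone.

How it is judged:
At the end, for the whole second after the job is handed in: Each empty place holds one loose torch: its middle within 3 mm of the seat sideways and in depth, 17 mm along it, axis within 4 degrees, lens end up the slope. The torches racked at the start have stayed within 10 mm and no bystander has moved over 30 mm (((x of torch1_mid in the frame of clips_c between -0.017 and 0.017 m and y of torch1_mid in the frame of clips_c between -0.003 and 0.003 m and z of torch1_mid in the frame of clips_c between -0.003 and 0.003 m and angle between the x axis of torch1_mid and the x axis of clips_c, either way round below 0.07 rad and x of torch1_lens in the frame of clips_c above 0.05 m and x of torch2_mid in the frame of clips_d between -0.017 and 0.017 m and y of torch2_mid in the frame of clips_d between -0.003 and 0.003 m and z of torch2_mid in the frame of clips_d between -0.003 and 0.003 m and angle between the x axis of torch2_mid and the x axis of clips_d, either way round below 0.07 rad and x of torch2_lens in the frame of clips_d above 0.05 m) or (x of torch1_mid in the frame of clips_d between -0.017 and 0.017 m and y of torch1_mid in the frame of clips_d between -0.003 and 0.003 m and z of torch1_mid in the frame of clips_d between -0.003 and 0.003 m and angle between the x axis of torch1_mid and the x axis of clips_d, either way round below 0.07 rad and x of torch1_lens in the frame of clips_d above 0.05 m and x of torch2_mid in the frame of clips_c between -0.017 and 0.017 m and y of torch2_mid in the frame of clips_c between -0.003 and 0.003 m and z of torch2_mid in the frame of clips_c between -0.003 and 0.003 m and angle between the x axis of torch2_mid and the x axis of clips_c, either way round below 0.07 rad and x of torch2_lens in the frame of clips_c above 0.05 m)) and distance of each of torch3_mid, torch4_mid from where it was at the start of the episode below 0.01 m and distance of each of stapler, tape, notes, mug, mouse, calculator, water_bottle from where it was at the start of the episode below 0.03 m); the robot touches nothing.
It fails at once if a torch that was already racked is knocked out of its place (distance of any of torch3_mid, torch4_mid from where it was at the start of the episode above 0.02 m).
It fails at once if another thing on the desk is pushed away (more than 50 mm) or knocked over (distance of any of stapler, tape, notes, mug, mouse, calculator, water_bottle from where it was at the start of the episode above 0.05 m or angle between any of mug, water_bottle's own z axis and vertical above 0.5 rad).
It also fails if it takes over 64 s, if anything falls off the work surface, if the arm or the gripper's body presses on something with over 40 N, if the wrist force passes 120 N, or if a joint passes its speed limit or range.

## Working session

There is one attempt and no reset: what is moved stays moved. The work goes in short steps, Python scripts to look and compute and a tool call to move; the robot and the scene stay as the last step left them, time stands still between calls to the robot, and variables do not carry over. Pictures are saved under pics/ and viewed, and the job is handed in when it is done.

Besides the shell and the picture viewer there is one more tool, called after "Emit:" as name([rows], argument=value, ...), one row to a line, values as JSON. step_arm: Moves the arm, as the interface text tells. Its arguments: {"type":"object","properties":{"increments":{"type":"array","items":{"type":"array","items":{"type":"number"}}},"force":{"type":"number"}},"required":["increments"]}

```bash
ls; mkdir -p pics
cat > h.py <<'E'
from station import bot
import numpy as np, cv2
def cam(n):
    r=bot.read_camera(n); return r
def ray(r,uv):
    K=np.array(r['intrinsics']);E=np.array(r['extrinsics'])
    p=np.linalg.inv(K)@[uv[0],uv[1],1]; d=E[:3,:3]@np.array([p[0],-p[1],-p[2]])
    return E[:3,3],d/np.linalg.norm(d)
def atz(r,uv,z):
    o,d=ray(r,uv); return o+d*(z-o[2])/d[2]
def proj(r,P):
    K=np.array(r['intrinsics']);E=np.array(r['extrinsics'])
    c=np.linalg.inv(E)@np.append(P,1); p=K@np.array([c[0],-c[1],-c[2]]); return p[:2]/p[2]
def tri(r1,u1,r2,u2):
    o1,d1=ray(r1,u1);o2,d2=ray(r2,u2)
    A=np.array([d1,-d2]).T; t=np.linalg.lstsq(A,o2-o1,rcond=None)[0]
    a=o1+d1*t[0];b=o2+d2*t[1]; return (a+b)/2,np.linalg.norm(a-b)
E
python3 - <<'E'
from h import *
for n in ['top','side']:
    r=cam(n); cv2.imwrite(f'pics/{n}0.png',r['color'][:,:,::-1])
    print(n,r.keys(),r['intrinsics'],r['extrinsics'])
    for t in ['torch1_mid','torch1_lens','clips_c','torch3_mid','pad','rack','mouse','calculator','mug','water_bottle','stapler','notes','tape']:
        print(t,[(round(x['conf'],2),np.round(np.array(x['location'])*[640,400],1).tolist()) for x in bot.place_of(t,n)])
print(bot.get_obs(), bot.grip_depth)
E
```

```text
pics
top dict_keys(['color', 'intrinsics', 'extrinsics']) [[398.40603139   0.         322.94376608]
 [  0.         398.40603139 199.94188518]
 [  0.           0.           1.        ]] [[-0.00733161  0.99383814 -0.11059837  0.33565815]
 [-0.99987042 -0.00887103 -0.01343337 -0.00623488]
 [-0.01433172  0.11048555  0.99377439  1.24157133]
 [ 0.          0.          0.          1.        ]]
torch1_mid [(0.75, [233.7, 170.2])]
torch1_lens [(0.82, [225.7, 141.8])]
clips_c [(0.71, [406.5, 158.1]), (0.7, [433.5, 164.0]), (0.18, [287.5, 156.6])]
torch3_mid [(0.93, [377.9, 157.7])]
pad [(0.96, [262.7, 164.5])]
rack [(0.78, [385.2, 163.0])]
mouse [(0.67, [263.9, 165.6]), (0.55, [361.6, 225.1]), (0.41, [287.5, 222.6])]
calculator [(0.84, [406.7, 225.4])]
mug [(0.58, [471.4, 177.1])]
water_bottle [(0.67, [177.6, 178.9]), (0.39, [410.0, 226.0])]
stapler [(0.98, [289.0, 222.7]), (0.49, [297.3, 125.6]), (0.16, [375.6, 155.0])]
notes [(0.92, [237.6, 225.0]), (0.39, [264.6, 163.0])]
tape [(0.79, [399.9, 125.6]), (0.17, [364.8, 222.5])]
side dict_keys(['color', 'intrinsics', 'extrinsics']) [[406.003766
[... 899 characters left out ...]
 1.4, 'q': array([-1.30310909,  0.47699415,  0.02238586,  1.55539596, -0.01149912,
        1.10932814, -0.08306517]), 'joint_vel': array([-0.00185314,  0.00110003,  0.00094794,  0.00058368, -0.00080544,
        0.00044951, -0.00071328]), 'joint_torque': array([-5.52958300e-04, -5.96310246e+01,  1.60596382e+00, -2.81547868e+01,
        1.24472406e-02,  1.56110546e-03, -5.15833818e-06]), 'eef_pos': array([0.2477177 , 0.62791213, 0.21081326]), 'tool_rot': array([-9.48057946e-06,  1.86776879e-01,  9.82402360e-01,  2.43223969e-06]), 'contact_force': array([-0.06771597,  0.2179304 , -0.63992091]), 'torque': array([-0.02875898,  0.0144088 , -0.00751376]), 'gripper_width': 0.9995415595992518} 0.0187
```

Run:
```python
import cv2
a=cv2.imread('pics/top0.png');b=cv2.imread('pics/side0.png')
cv2.imwrite('pics/top0c.png',cv2.resize(a[100:260,150:500],(800,366),interpolation=cv2.INTER_CUBIC))
cv2.imwrite('pics/side0c.png',cv2.resize(b[120:320,240:460],(660,600),interpolation=cv2.INTER_CUBIC))
```

```text
(no output)
```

View pics/top0.png

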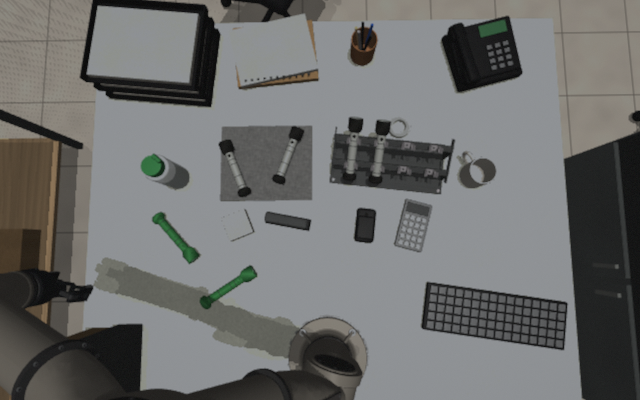

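View pics/side0.png

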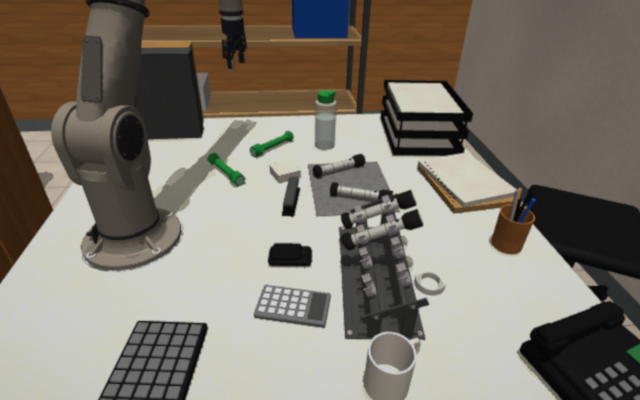

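```bash
sleep 1
```

```text
(no output)
```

View pics/top0c.png

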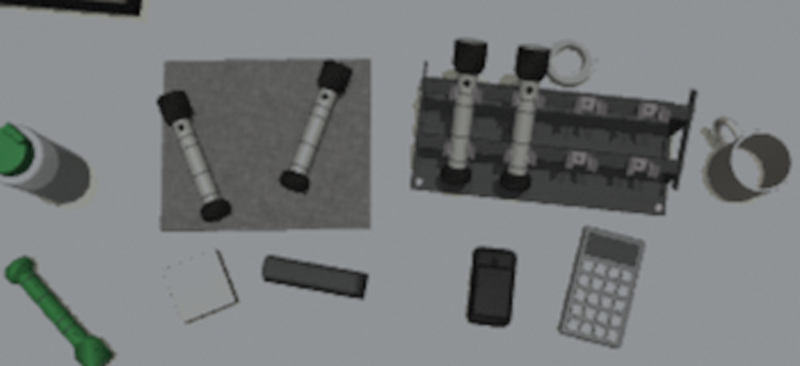

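View pics/side0c.png

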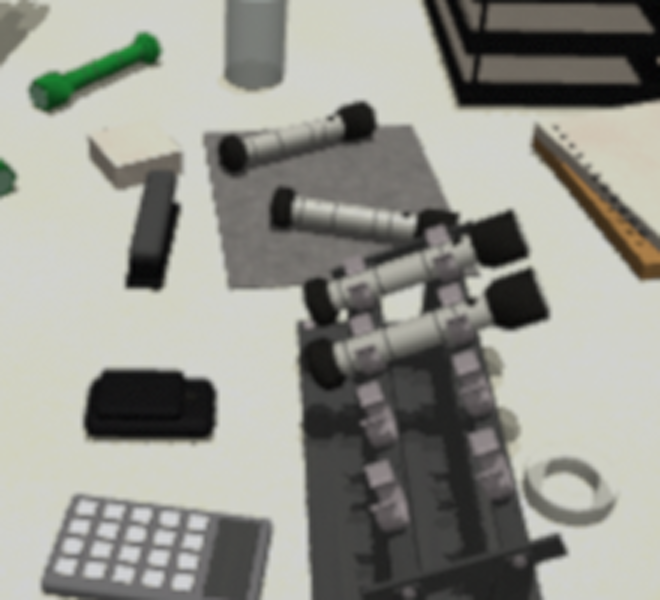

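Run:
```python
import cv2
a=cv2.imread('pics/top0.png');b=cv2.imread('pics/side0.png')
def crop(im,x0,y0,x1,y1,s,name):
    c=cv2.resize(im[y0:y1,x0:x1],None,fx=s,fy=s,interpolation=cv2.INTER_CUBIC)
    c=cv2.convertScaleAbs(c,alpha=1.6)
    for x in range(x0,x1,10): cv2.putText(c,str(x),((x-x0)*s,8),0,.3,(0,255,255),1);cv2.line(c,((x-x0)*s,8),((x-x0)*s,14),(0,255,255),1)
    for y in range(y0,y1,10): cv2.putText(c,str(y),(0,(y-y0)*s),0,.3,(0,255,255),1);cv2.line(c,(18,(y-y0)*s),(24,(y-y0)*s),(0,255,255),1)
    cv2.imwrite('pics/'+name,c); print(c.shape)
crop(a,325,110,465,200,5,'rtop.png')
crop(a,215,115,325,205,6,'ptop.png')
crop(b,330,180,450,345,4,'rside.png') if 0 else crop(b,320,185,460,340,4,'rside.png')
crop(b,300,145,430,235,6,'pside.png')
```

```text
(450, 700, 3)
(540, 660, 3)
(620, 560, 3)
(540, 780, 3)
```

View pics/rtop.png

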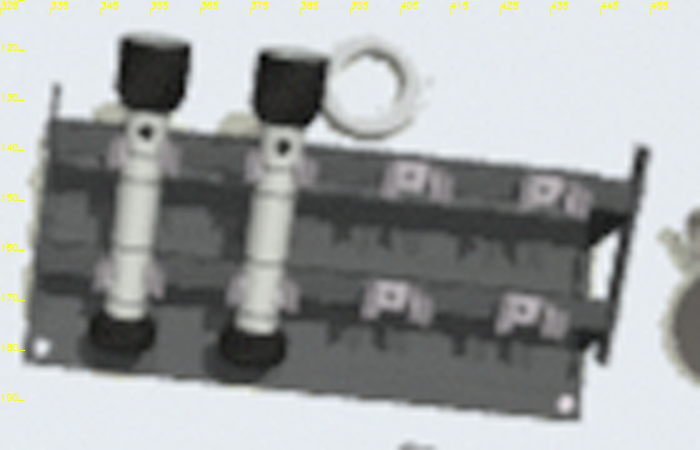

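View pics/ptop.png

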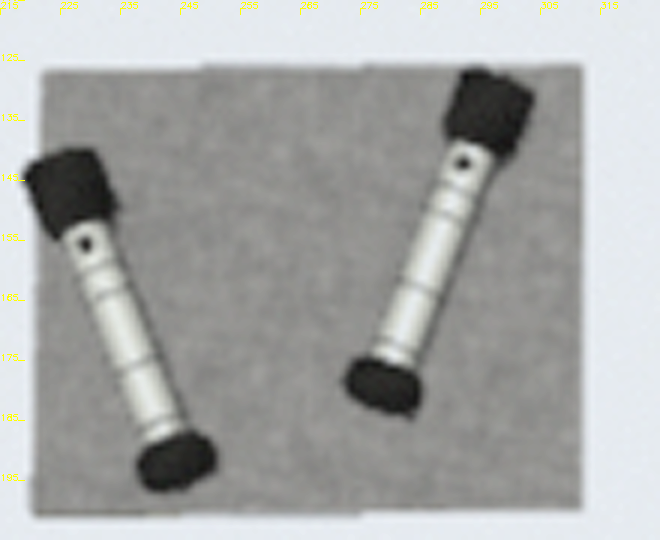

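View pics/rside.png

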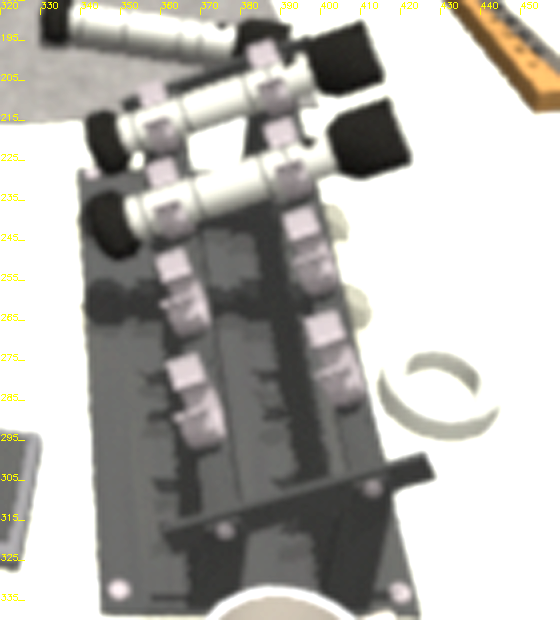

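View pics/pside.png

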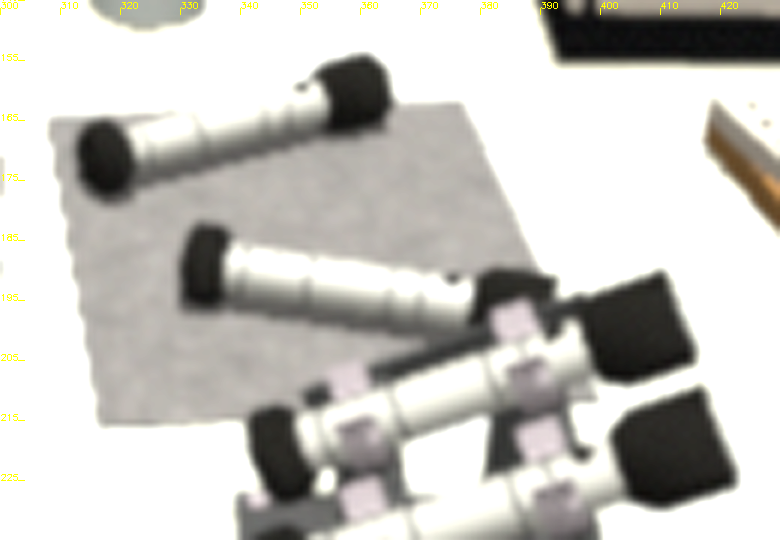

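```bash
cat > fit.py <<'E'
from h import *
from scipy.optimize import least_squares
import json
T=cam('top');S=cam('side')
def c6(o,s,x,y): return np.array([o[0]+x/s,o[1]+y/s])
# plate corners
for p in [(329.6,182.4),(440.8,193.6),(335,133.6)]: print('plate',atz(T,p,0.004).round(3))
for p in [(345.8,338),(425,338),(340,227.5)]: print('plateS',atz(S,p,0.004).round(3))
# torches in pad: end silhouettes centre (head end, tail end) in top crop origin (215,115) s6
for n,hd,tl in [('A',(215+60/6,115+158/6),(215+180/6,115+485/6)),('B',(215+503/6,115+75/6),(215+380/6,115+405/6))]:
    h=atz(T,hd,.024);t=atz(T,tl,.024);d=h-t;print(n,h.round(3),t.round(3),np.linalg.norm(d),np.degrees(np.arctan2(d[1],d[0])),(h-d/np.linalg.norm(d)*.1).round(3))
# tube ends
for n,hd,tl in [('A',(215+85/6,115+229/6),(215+165/6,115+433/6)),('B',(215+471/6,115+148/6),(215+394/6,115+352/6))]:
    h=atz(T,hd,.0335);t=atz(T,tl,.0335);d=h-t;print(n,h.round(3),t.round(3),np.linalg.norm(d),np.degrees(np.arctan2(d[1],d[0])),((h+t)/2).round(3))
# rack torches triangulation: lens centre & tail centre
for n,lt,ls in [('t3',[(325+155/5,110+40/5),(325+122/5,110+338/5)],[(320+372/4,185+55/4),(320+97/4,185+140/4)]),('t4',[(325+292/5,110+53/5),(325+250/5,110+358/5)],[(320+398/4,185+135/4),(320+103/4,185+225/4)])]:
    a,e1=tri(T,lt[0],S,ls[0]);b,e2=tri(T,lt[1],S,ls[1]);d=a-b
    print(n,a.round(3),b.round(3),e1.round(4),e2.round(4),np.linalg.norm(d),np.degrees(np.arctan2(d[1],d[0])),np.degrees(np.arcsin(d[2]/np.linalg.norm(d))),(a-d/np.linalg.norm(d)*.1).round(3))
def get(th,c):
    return [(round(x['conf'],2),(np.array(x['location'])*[640,400])) for x in bot.place_of(th,c)]
for th in ['clips_c','torch3_mid','torch1_mid','torch1_lens','torch3_mid']:
    for nm,c in(('top',T),('side',S)):
        for cf,p in get(th,nm):
            print(th,nm,cf,p.round(1),atz(c,p,0.1 if th in('clips_c','torch3_mid') else .021).round(3))
E
python3 fit.py
```

```text
plate [ 0.529 -0.011  0.004]
plate [ 0.49  -0.357  0.004]
plate [ 0.686 -0.029  0.004]
plateS [ 0.491 -0.36   0.004]
plateS [ 0.646 -0.376  0.004]
plateS [ 0.532 -0.017  0.004]
A [0.659 0.316 0.024] [0.486 0.251 0.024] 0.18481674518509345 20.726184456686752 [0.565 0.281 0.024]
B [0.701 0.084 0.024] [0.527 0.148 0.024] 0.18535832454034687 -20.075290250108626 [0.607 0.119 0.024]
A [0.619 0.3   0.034] [0.512 0.257 0.034] 0.11527296506446008 21.95065162654576 [0.565 0.278 0.034]
B [0.659 0.1   0.034] [0.553 0.14  0.034] 0.11374731792620135 -20.299682793366273 [0.606 0.12  0.034]
t3 [ 0.693 -0.087  0.136] [ 0.532 -0.07   0.07 ] 0.001 0.0004 0.17467472101820852 -6.282050190751868 22.346639047562597 [ 0.601 -0.077  0.098]
t4 [ 0.684 -0.165  0.136] [ 0.521 -0.146  0.067] 0.0016 0.003 0.1775104914931758 -6.73578158892921 23.018868212262863 [ 0.592 -0.154  0.097]
clips_c top 0.54 [434.3 164.2] [ 0.564 -0.315  0.1  ]
clips_c top 0.54 [402.8 158.2] [ 0.583 -0.224  0.1  ]
clips_c side 0.91 [389.7 284.4] [ 0.579 -0.318  0.1  ]
clips_c side 0.55 [379.9 256.3] [ 0.579 -0.238  0.1  ]
torch3_mid top 0.68 [376.7 155.3] [ 0.592 -0.148  0.1  ]
torch3_mid side 0.77 [379.6 227.3] [ 0.601 -0.143  0.1  ]
torch3_mid side 0.16 [376.6 274.2] [ 0.56  -0.288  0.1  ]
torch1_mid top 0.75 [237.1 172. ] [0.562 0.277 0.021]
torch1_mid top 0.37 [470.5 176.6] [ 0.54  -0.446  0.021]
torch1_mid side 0.85 [336.7 166.2] [0.566 0.276 0.021]
torch1_lens top 0.85 [225.9 140.1] [0.664 0.314 0.021]
torch1_lens side 0.71 [365.5 161.7] [0.666 0.297 0.021]
torch3_mid top 0.68 [376.7 155.3] [ 0.592 -0.148  0.1  ]
torch3_mid side 0.77 [379.6 227.3] [ 0.601 -0.143  0.1  ]
torch3_mid side 0.16 [376.6 274.2] [ 0.56  -0.288  0.1  ]
```

```bash
cat > ov.py <<'E'
from h import *
yaw=np.radians(-6.45); sl=np.radians(25)
X=np.array([np.cos(yaw)*np.cos(sl),np.sin(yaw)*np.cos(sl),np.sin(sl)])
Y=np.array([-np.sin(yaw),np.cos(yaw),0]); Z=np.cross(X,Y)
def draw(im,r,c,x,s,org,col=(0,0,255)):
    y=np.cross([0,0,1],x);y/=np.linalg.norm(y);z=np.cross(x,y)
    for a,rr in ((-.082,.018),(-.06,.0125),(.06,.0125),(.1,.018),(.06,.018),(-.06,.018)):
        pts=[(proj(r,c+x*a+rr*(np.cos(t)*y+np.sin(t)*z))-org+.5)*s for t in np.linspace(0,2*np.pi,25)]
        cv2.polylines(im,[np.array(pts).astype(np.int32)],True,col,1)
    o,_=ray(r,(320,200)); v=o-c; n=np.cross(x,v);n/=np.linalg.norm(n)
    for sg in(1,-1):
        p=[(proj(r,c+x*a+n*sg*.0125)-org+.5)*s for a in(-.06,.06)]
        cv2.line(im,*[tuple(int(v) for v in q) for q in p],(0,255,0),1)
    p=[(proj(r,c+x*a)-org+.5)*s for a in(-.082,.1)]
    cv2.line(im,*[tuple(int(v) for v in q) for q in p],(255,0,0),1)
def crop(im,x0,y0,x1,y1,s):
    return cv2.convertScaleAbs(cv2.resize(im[y0:y1,x0:x1],None,fx=s,fy=s,interpolation=cv2.INTER_CUBIC),alpha=1.5)
if __name__=='__main__':
    import sys
    T=cam('top');S=cam('side')
    c0=np.array([.590,-.1945,.1])
    for n,r,(x0,y0,x1,y1) in(('t',T,(325,110,465,200)),('s',S,(320,185,460,340))):
        s=5 if n=='t' else 4
        im=crop(np.ascontiguousarray(r['color'][:,:,::-1]),x0,y0,x1,y1,s)
        for k in(.117,.039,-.039,-.117): draw(im,r,c0+Y*k,X,s,np.array([x0,y0]))
        cv2.imwrite(f'pics/ov_{n}.png',im)
    for n,r,(x0,y0,x1,y1) in(('t',T,(215,115,325,205)),('s',S,(300,145,430,235))):
        im=crop(np.ascontiguousarray(r['color'][:,:,::-1]),x0,y0,x1,y1,6)
        for c,a in(((.565,.279,.021),21.3),((.606,.120,.021),-20.2)):
            a=np.radians(a); draw(im,r,np.array(c),np.array([np.cos(a),np.sin(a),0]),6,np.array([x0,y0]))
        cv2.imwrite(f'pics/ovp_{n}.png',im)
E
python3 ov.py
```

```text
(no output)
```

View pics/ov_t.png

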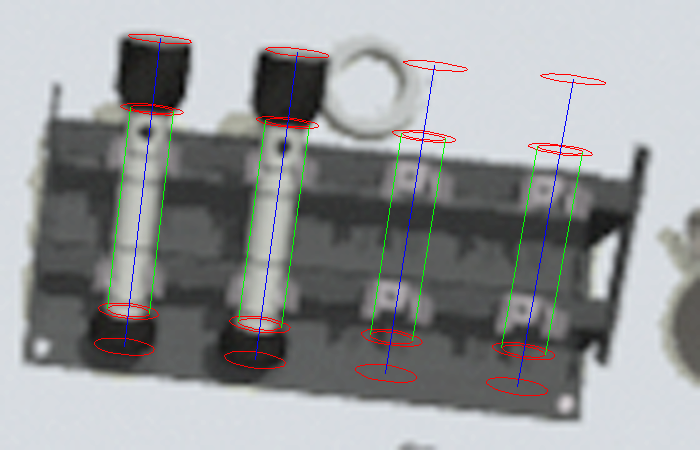

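View pics/ov_s.png

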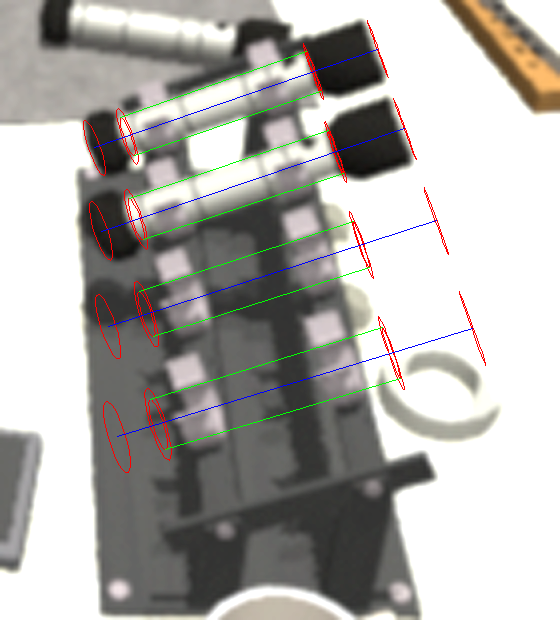

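View pics/ovp_t.png

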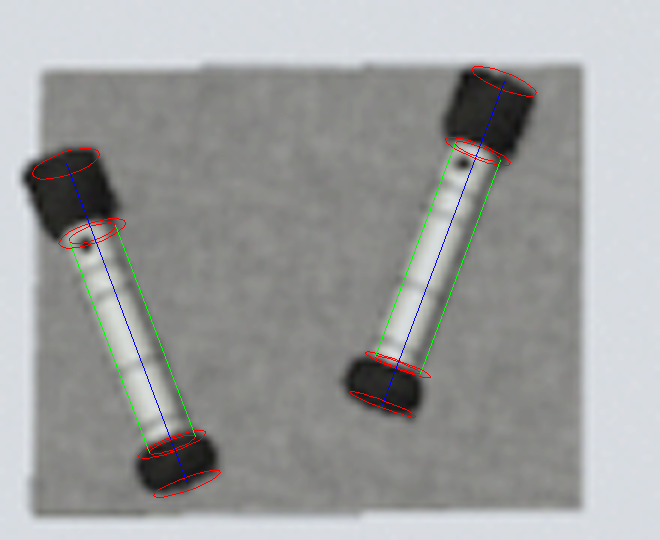

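View pics/ovp_s.png

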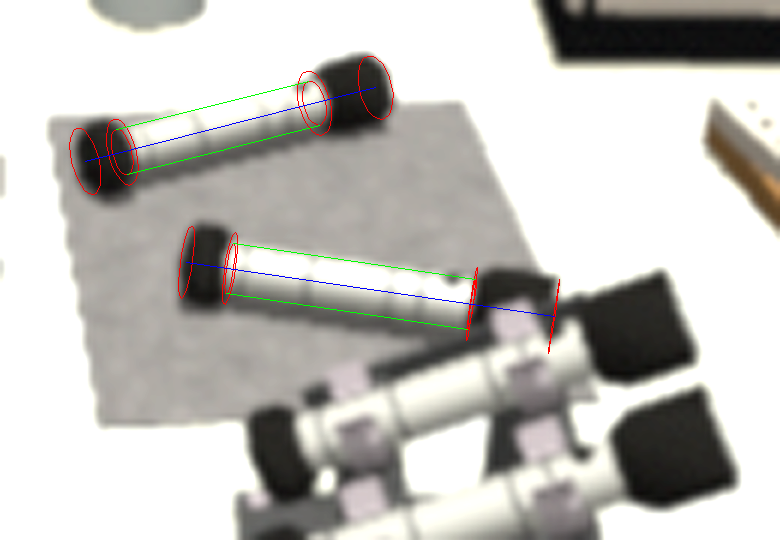

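Emit:
step_arm([
  [0.015,-0.033,0.01,0,0,0,-1],
  [0.03,-0.066,0.02,0,0,0,-1],
  [0.045,-0.099,0.03,0,0,0,-1],
  [0.06,-0.132,0.03,0,0,0,-1],
  [0.075,-0.165,0.03,0,0,0,-1],
  [0.09,-0.198,0.03,0,0,0,-1],
  [0.105,-0.231,0.03,0,0,0,-1],
  [0.12,-0.264,0.03,0,0,0,-1],
  [0.136,-0.296,0.03,0,0,1,-1],
  [0.152,-0.328,0.03,0,0,1.3,-1],
], force=80)

```text
t: 2.93
eef_pos: [0.4002, 0.2983, 0.2411]
tool_rot: [0.0, 0.175, 0.985, 0.0]
contact_force: [0.1, -0.1, -0.0]
gripper_width: 1.001
```

Emit:
step_arm([
  [0.029,-0.025,0,0,0,0,-1],
  [0.058,-0.05,-0.01,0,0,0,-1],
  [0.087,-0.075,-0.02,0,0,0,-1],
  [0.116,-0.1,-0.04,0,0,0,-1],
  [0.146,-0.126,-0.06,0,0,0,-1],
  [0.176,-0.152,-0.08,0,0,0,-1],
  [0.206,-0.178,-0.1,0,0,0,-1],
  [0.206,-0.178,-0.12,0,0,0,-1],
  [0.206,-0.178,-0.14,0,0,0,-1],
  [0.206,-0.178,-0.14,0,0,0,-1],
])

```text
t: 3.77
eef_pos: [0.6034, 0.1202, 0.0966]
tool_rot: [-0.003, 0.177, 0.984, -0.002]
contact_force: [-1.0, 0.4, 0.3]
gripper_width: 1.003
```

Run:
```python
from ov import *
T=cam('top');S=cam('side');print(bot.get_obs()['eef_pos'],proj(T,bot.get_obs()['eef_pos']))
a=crop(np.ascontiguousarray(T['color'][:,:,::-1]),215,105,335,205,4)
b=crop(np.ascontiguousarray(S['color'][:,:,::-1]),300,120,400,220,4)
cv2.imwrite('pics/pre1.png',np.hstack([a,b]))
```

```text
[0.60519562 0.12222845 0.10058808] [283.94790438 151.85115444]
```

View pics/pre1.png

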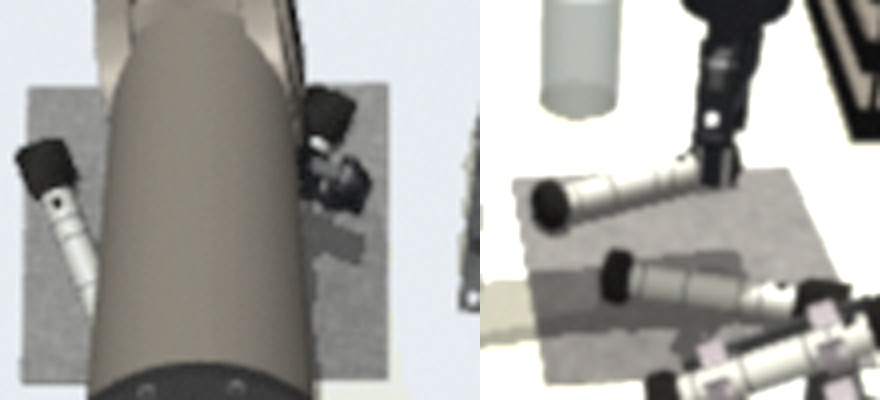

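Emit:
step_arm([
  [0,0,-0.02,0,0,0,-1],
  [0,0,-0.045,0,0,0,-1],
  [0,0,-0.07,0,0,0,-1],
  [0,0,-0.085,0,0,0,-1],
  [0,0,-0.093,0,0,0,-1],
  [0,0,-0.095,0,0,0,-0.6],
  [0,0,-0.095,0,0,0,0],
  [0,0,-0.095,0,0,0,1],
  [0,0,-0.095,0,0,0,1],
  [0,0,-0.095,0,0,0,1],
], force=80)

```text
t: 4.7
eef_pos: [0.6066, 0.1222, 0.0071]
tool_rot: [0.001, 0.176, 0.984, 0.0]
contact_force: [-0.6, -0.4, 0.3]
gripper_width: 0.299
```

Emit:
step_arm([
  [0,0,0,0,0,0,1],
  [0,0,0,0,0,0,1],
  [0,0,0,0,0,0,1],
  [0,0,0,0,0,0,1],
])

```text
t: 5.03
eef_pos: [0.6063, 0.1214, 0.0072]
tool_rot: [0.001, 0.176, 0.984, 0.0]
contact_force: [-2.7, -1.7, 7.5]
gripper_width: 0.171
```

Run:
```python
from ov import *
S=cam('side');o=bot.get_obs();print(o['gripper_width'],o['contact_force'],o['eef_pos'])
b=crop(np.ascontiguousarray(S['color'][:,:,::-1]),300,120,400,220,6)
cv2.imwrite('pics/g1.png',b)
```

```text
0.1719925226184593 [-1.91147326 -1.19964982  7.18831235] [0.60627341 0.1214632  0.0072257 ]
```

View pics/g1.png

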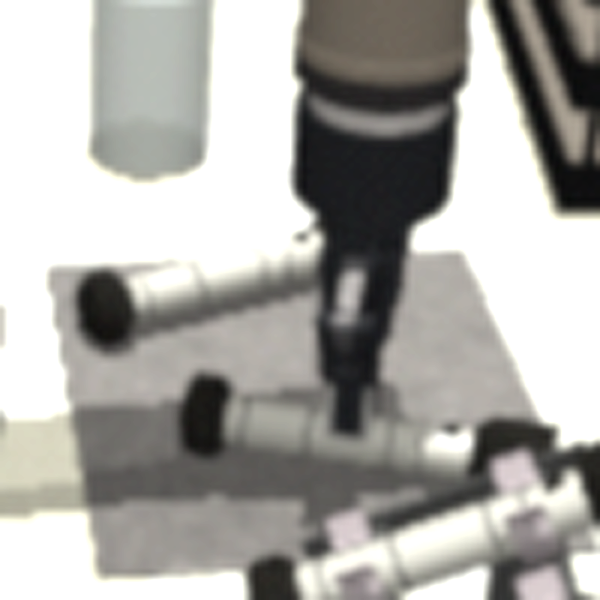

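Emit:
step_arm([
  [0,0,0.005,0,0,0,1],
  [0,0,0.01,0,0,0,1],
  [0,0,0.02,0,0,0,1],
  [0,0,0.03,0,0,0,1],
  [0,0,0.04,0,0,0,1],
  [0,0,0.05,0,0,0,1],
  [0,0,0.05,0,0,0,1],
])

```text
t: 5.67
eef_pos: [0.6075, 0.1223, 0.0586]
tool_rot: [0.002, 0.176, 0.984, 0.001]
contact_force: [1.3, -0.5, -1.0]
gripper_width: 0.172
```

Run:
```python
from ov import *
S=cam('side');o=bot.get_obs();print(o['gripper_width'],o['contact_force'],o['torque'],o['eef_pos'])
b=crop(np.ascontiguousarray(S['color'][:,:,::-1]),300,120,400,220,6)
cv2.imwrite('pics/g2.png',b)
```

```text
0.17541677183426552 [ 0.01079896 -0.44067249 -1.19201162] [ 0.00117111 -0.00397311 -0.00965889] [0.60686262 0.12224906 0.05751554]
```

View pics/g2.png

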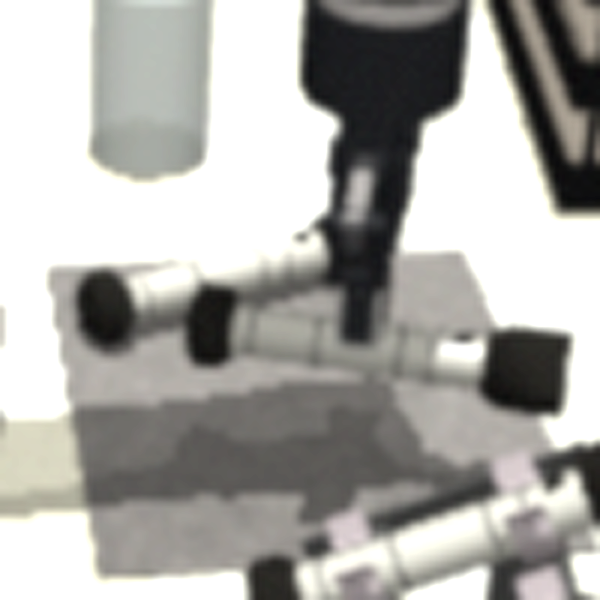

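```bash
cat > plan.py <<'E'
from ov import *
from scipy.spatial.transform import Rotation as R
def q2r(q): return R.from_quat([q[1],q[2],q[3],q[0]])
Rt=R.from_matrix(np.array([-X,Y,-Z]).T)
def turn():
    return np.degrees((Rt*q2r(bot.get_obs()['tool_rot']).inv()).as_rotvec())
def tcp(C,h,off=.0138): return C+Z*h-Z*off
E
python3 - <<'E'
from plan import *
c0=np.array([.590,-.1935,.1])
P3=c0-Y*.039;P4=c0-Y*.117
print(P3,P4,X,Z,turn(),Rt.as_quat())
for h in(.1,.05,.03,0): print(h,tcp(P3,h).round(4),tcp(P4,h).round(4))
E
```

```text
[ 0.58561889 -0.23225314  0.1       ] [ 0.57685667 -0.30975942  0.1       ] [ 0.9005711  -0.1018111   0.42261826] [-0.4199432   0.04747529  0.90630779] [ -5.85653318 -24.22845834  13.53926375] [ 0.05492363  0.97474986 -0.01217628  0.21609684]
0.1 [ 0.5494 -0.2282  0.1781] [ 0.5407 -0.3057  0.1781]
0.05 [ 0.5704 -0.2305  0.1328] [ 0.5617 -0.308   0.1328]
0.03 [ 0.5788 -0.2315  0.1147] [ 0.5701 -0.309   0.1147]
0 [ 0.5914 -0.2329  0.0875] [ 0.5827 -0.3104  0.0875]
```

Emit:
step_arm([
  [0,0,0.035,0,0,0,1],
  [0,0,0.07,0,0,0,1],
  [0,0,0.105,0,0,0,1],
  [0,0,0.14,0,0,0,1],
  [0,0,0.175,0,0,0,1],
  [-0.002,-0.01,0.2,-0.6,-2.4,1.4,1],
  [-0.006,-0.035,0.2,-1.2,-4.8,2.7,1],
  [-0.011,-0.07,0.2,-1.8,-7.3,4.1,1],
  [-0.017,-0.105,0.2,-2.4,-9.7,5.4,1],
  [-0.022,-0.14,0.2,-2.9,-12.1,6.8,1],
])

```text
t: 6.55
eef_pos: [0.5828, -0.0191, 0.2555]
tool_rot: [0.109, 0.115, 0.987, -0.007]
contact_force: [0.4, -0.9, -1.2]
gripper_width: 0.177
```

Emit:
step_arm([
  [-0.006,-0.035,0,-0.6,-2.4,1.3,1],
  [-0.011,-0.07,0,-1.2,-4.8,2.7,1],
  [-0.017,-0.105,0,-1.8,-7.3,4.1,1],
  [-0.022,-0.14,0,-2.4,-9.7,5.4,1],
  [-0.028,-0.175,0,-2.9,-12.1,6.7,1],
  [-0.034,-0.21,0,-2.9,-12.1,6.7,1],
  [-0.034,-0.21,0,-2.9,-12.1,6.7,1],
])

```text
t: 7.13
eef_pos: [0.5463, -0.2364, 0.2558]
tool_rot: [0.215, 0.061, 0.975, -0.015]
contact_force: [1.0, -1.0, -0.8]
gripper_width: 0.17
```

Run:
```python
from plan import *
T=cam('top');S=cam('side');o=bot.get_obs();print(o['t'],o['gripper_width'],o['contact_force'],o['torque'],o['eef_pos'],turn())
cv2.imwrite('pics/h1t.png',T['color'][:,:,::-1]);cv2.imwrite('pics/h1s.png',S['color'][:,:,::-1])
```

```text
7.2333 0.17469727240719227 [ 0.61039643  0.47418207 -2.14278075] [0.10477454 0.55277166 0.0104928 ] [ 0.54852102 -0.22993411  0.25535891] [ 0.01064323 -0.24019036  0.31980603]
```

View pics/h1s.png

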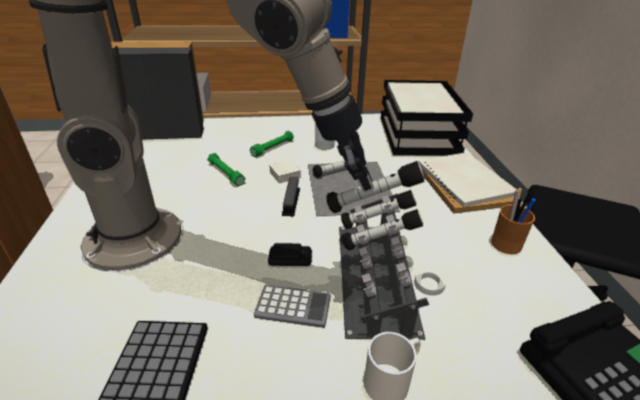

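View pics/h1t.png

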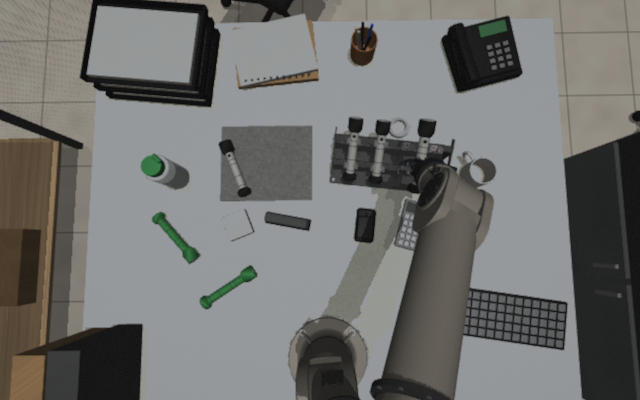

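Emit:
step_arm([
  [0,0,-0.03,0,-0.1,0.2,1],
  [0,0,-0.06,0,-0.2,0.3,1],
  [0,0,-0.078,0,-0.2,0.3,1],
  [0.007,-0.001,-0.093,0,-0.2,0.3,1],
  [0.014,-0.0015,-0.108,0,-0.2,0.3,1],
  [0.021,-0.002,-0.123,0,-0.2,0.3,1],
  [0.021,-0.002,-0.123,0,-0.2,0.3,1],
  [0.021,-0.002,-0.123,0,-0.2,0.3,1],
  [0.021,-0.002,-0.123,0,-0.2,0.3,1],
])

```text
t: 7.98
eef_pos: [0.5709, -0.2294, 0.1333]
tool_rot: [0.216, 0.052, 0.975, -0.012]
contact_force: [-0.1, 0.3, -0.8]
gripper_width: 0.177
```

```bash
cat > chk.py <<'E'
from plan import *
import sys
tag=sys.argv[1]
T=cam('top');S=cam('side');o=bot.get_obs();print(o['t'],o['gripper_width'],o['contact_force'],o['torque'],o['eef_pos'],turn())
Rm=q2r(o['tool_rot']).as_matrix(); C=o['eef_pos']-Rm[:,2]*.0138
c0=np.array([.590,-.1935,.1])
for k in(.039,.117):
    d=C-(c0-Y*k);print('rel',k,(d@X).round(4),(d@Y).round(4),(d@Z).round(4))
out=[]
for n,r,(x0,y0,x1,y1) in(('t',T,(335,105,465,205)),('s',S,(320,165,450,320))):
    im0=crop(np.ascontiguousarray(r['color'][:,:,::-1]),x0,y0,x1,y1,5)
    cv2.imwrite(f'pics/{tag}_{n}.png',im0)
    draw(im0,r,C,-Rm[:,0],5,np.array([x0,y0])); cv2.imwrite(f'pics/{tag}_{n}o.png',im0)
E
python3 chk.py a1
```

```text
8.0833 0.1747211545174019 [ 0.0670805  -0.20148389 -1.90272586] [0.08775425 0.56655098 0.00927056] [ 0.57108414 -0.22990144  0.13390666] [ 0.04692251  0.09897327 -0.24393338]
rel 0.039 0.001 0.0007 0.0507
rel 0.117 0.001 0.0787 0.0507
```

View pics/a1_to.png

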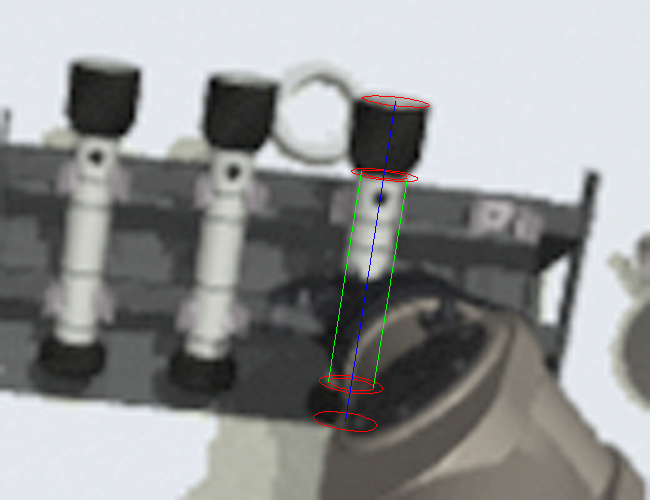

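View pics/a1_so.png

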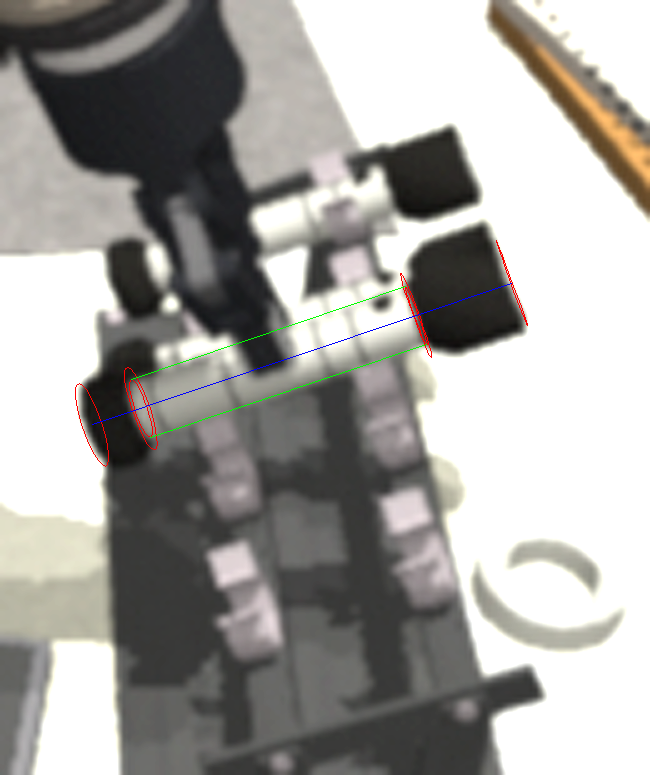

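View pics/a1_s.png

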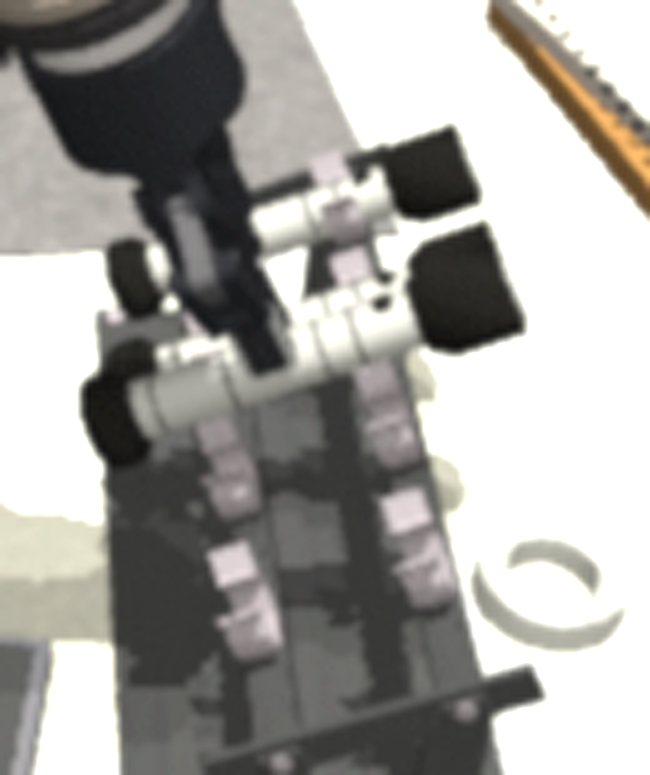

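Emit:
step_arm([
  [0.004,-0.001,-0.0085,0,0,0,1],
  [0.008,-0.0015,-0.017,0,0,0,1],
  [0.011,-0.002,-0.024,0,0,0,1],
  [0.013,-0.0024,-0.028,0,0,0,1],
  [0.0142,-0.0026,-0.0305,0,0,0,1],
])

```text
t: 8.5
eef_pos: [0.585, -0.233, 0.1018]
tool_rot: [0.216, 0.053, 0.975, -0.012]
contact_force: [-5.3, 1.1, 9.0]
gripper_width: 0.177
```

Emit:
step_arm([
  [0.0012,-0.0002,-0.0025,0,0,0,1],
  [0.0023,-0.0003,-0.005,0,0,0,1],
  [0.0035,-0.0004,-0.0075,0,0,0,1],
])

```text
t: 8.75
eef_pos: [0.5887, -0.2333, 0.0948]
tool_rot: [0.217, 0.053, 0.975, -0.012]
contact_force: [-1.1, 1.3, 2.6]
gripper_width: 0.175
```

Emit:
step_arm([
  [0.0012,-0.0002,-0.0025,0,0,0,1],
  [0.0023,-0.0003,-0.005,0,0,0,1],
  [0.0035,-0.0004,-0.0075,0,0,0,1],
])

```text
t: 9.0
eef_pos: [0.5915, -0.2335, 0.0878]
tool_rot: [0.216, 0.053, 0.975, -0.011]
contact_force: [-33.3, 8.6, 53.3]
gripper_width: 0.172
```

Emit:
step_arm([
  [-0.0008,0,0.0018,0,0,0,1],
  [-0.0008,0,0.0018,0,0,0,0.5],
  [-0.0008,0,0.0018,0,0,0,0],
  [-0.0008,0,0.0018,0,0,0,-0.2],
  [-0.0008,0,0.0018,0,0,0,-0.2],
  [-0.0008,0,0.0018,0,0,0,-0.2],
])

```text
t: 9.5
eef_pos: [0.5911, -0.2334, 0.0887]
tool_rot: [0.216, 0.053, 0.975, -0.012]
contact_force: [0.9, -0.2, -0.3]
gripper_width: 0.602
```

```bash
python3 chk.py b1
```

```text
9.6 0.5996635936187108 [-0.55079703  0.32452162 -0.12995419] [0.04737444 0.39724151 0.018784  ] [ 0.59106926 -0.23341124  0.08876343] [ 0.03021086 -0.00545986 -0.22731294]
rel 0.039 0.0003 -0.0006 0.0013
rel 0.117 0.0003 0.0774 0.0013
```

View pics/b1_s.png

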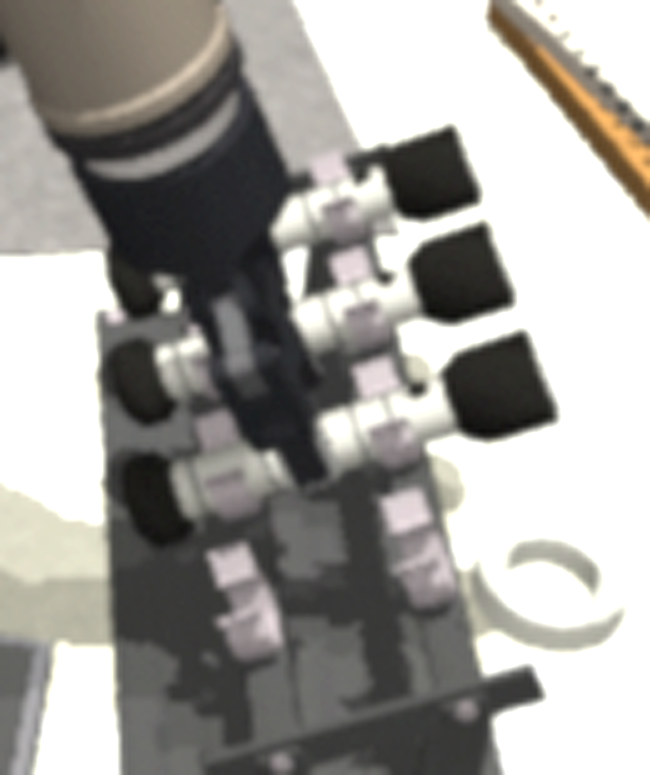

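View pics/b1_t.png

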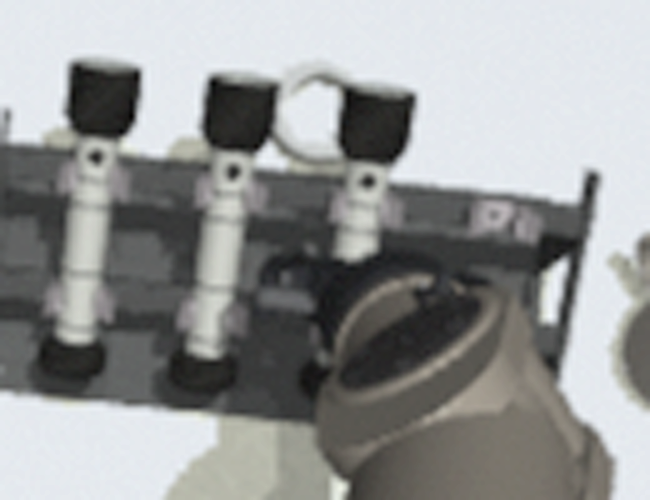

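Emit:
step_arm([
  [-0.006,0.001,0.014,0,0,0,-0.2],
  [-0.015,0.0015,0.032,0,0,0,-0.2],
  [-0.027,0.003,0.059,0,0,0,-0.2],
  [-0.042,0.005,0.09,0,0,0,-0.5],
  [-0.042,0.005,0.12,0,0,0,-1],
  [-0.042,0.005,0.15,0,0,0,-1],
  [-0.042,0.025,0.17,0,0,0,-1],
  [-0.042,0.055,0.175,0,0,0,-1],
  [-0.042,0.09,0.175,0,0,0,-1],
  [-0.042,0.125,0.175,0,0,0,-1],
])

```text
t: 10.43
eef_pos: [0.5493, -0.1076, 0.2652]
tool_rot: [0.217, 0.054, 0.975, -0.012]
contact_force: [0.6, 0.5, -1.0]
gripper_width: 1.003
```

Run:
```python
from plan import *
o=bot.get_obs();a=np.radians(21.2)
x=np.array([np.cos(a),np.sin(a),0]);y=np.array([-np.sin(a),np.cos(a),0])
Rg=R.from_matrix(np.array([-x,y,[0,0,-1]]).T)
print(o['eef_pos'],np.degrees((Rg*q2r(o['tool_rot']).inv()).as_rotvec()),o['q'])
T=cam('top');S=cam('side')
out=[]
for n,r,(x0,y0,x1,y1) in(('t',T,(325,105,445,205)),('s',S,(320,165,440,320))):
    im=crop(np.ascontiguousarray(r['color'][:,:,::-1]),x0,y0,x1,y1,4);draw(im,r,np.array([.5856,-.2323,.1]),X,4,np.array([x0,y0]))
    out.append(np.pad(im,((0,620-im.shape[0]),(0,0),(0,0))))
cv2.imwrite('pics/c1.png',cv2.resize(np.hstack(out)[:600],None,fx=.83,fy=.83))
```

```text
[ 0.54930192 -0.10762625  0.26517496] [-3.29585604 25.18420367 27.06105142] [-0.34213305 -0.01171567  0.41711588  2.13645698  0.03511217  0.57722456
  1.51156558]
```

View pics/c1.png

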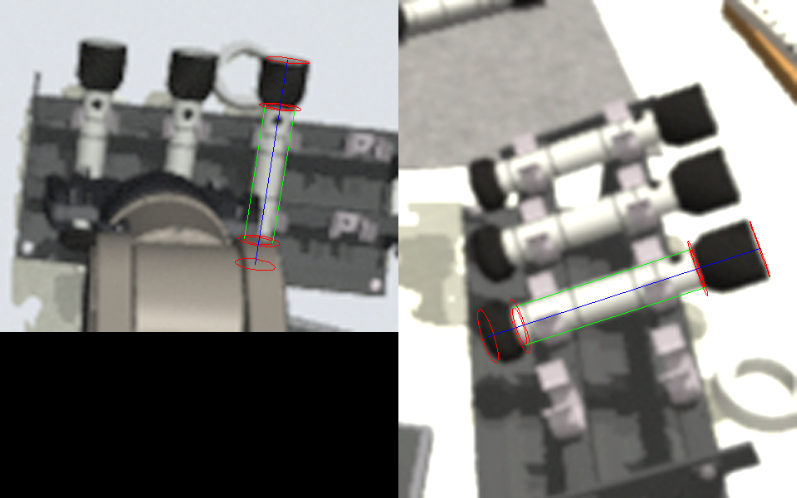

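Emit:
step_arm([
  [0.002,0.035,0,-0.3,2.5,2.7,-1],
  [0.004,0.07,0,-0.7,5,5.4,-1],
  [0.005,0.105,0,-1,7.5,8.1,-1],
  [0.007,0.14,0,-1.3,10.1,10.8,-1],
  [0.009,0.175,0,-1.6,12.6,13.5,-1],
  [0.01,0.21,0,-2,15.1,16.2,-1],
  [0.012,0.245,-0.005,-2.3,17.6,18.9,-1],
  [0.013,0.28,-0.015,-2.6,20.1,21.7,-1],
  [0.015,0.315,-0.035,-3,22.7,24.4,-1],
  [0.016,0.345,-0.055,-3.3,25.2,27.1,-1],
])

```text
t: 11.37
eef_pos: [0.5658, 0.2391, 0.2089]
tool_rot: [-0.001, -0.187, 0.982, 0.001]
contact_force: [0.2, -0.5, -0.4]
gripper_width: 1.0
```

Emit:
step_arm([
  [0.0,0.02,-0.02,0,0,0,-1],
  [0.001,0.04,-0.05,0,0,0,-1],
  [0.001,0.043,-0.08,0,0,0,-1],
  [0.001,0.043,-0.1,0,0,0,-1],
  [0.001,0.043,-0.1,0,0,0,-1],
  [0.001,0.043,-0.1,0,0,0,-1],
])

```text
t: 11.87
eef_pos: [0.5658, 0.2785, 0.1081]
tool_rot: [-0.003, -0.185, 0.983, -0.001]
contact_force: [1.1, -0.7, 0.8]
gripper_width: 1.0
```

Run:
```python
from plan import *
o=bot.get_obs();a=np.radians(21.2)
x=np.array([np.cos(a),np.sin(a),0]);y=np.array([-np.sin(a),np.cos(a),0])
Rg=R.from_matrix(np.array([-x,y,[0,0,-1]]).T)
print(o['eef_pos'],np.degrees((Rg*q2r(o['tool_rot']).inv()).as_rotvec()),o['t'])
T=cam('top');S=cam('side')
a=crop(np.ascontiguousarray(T['color'][:,:,::-1]),205,105,325,205,4)
b=crop(np.ascontiguousarray(S['color'][:,:,::-1]),300,120,400,220,4)
C=np.array([.566,.28,.021]);draw(b,S,C,x,4,np.array([300,120]));draw(a,T,C,x,4,np.array([205,105]))
cv2.imwrite('pics/pre2.png',np.hstack([a,b]))
```

```text
[0.56576729 0.27849433 0.10806621] [ 0.14277658 -0.27432192 -0.09620466] 11.8667
```

View pics/pre2.png

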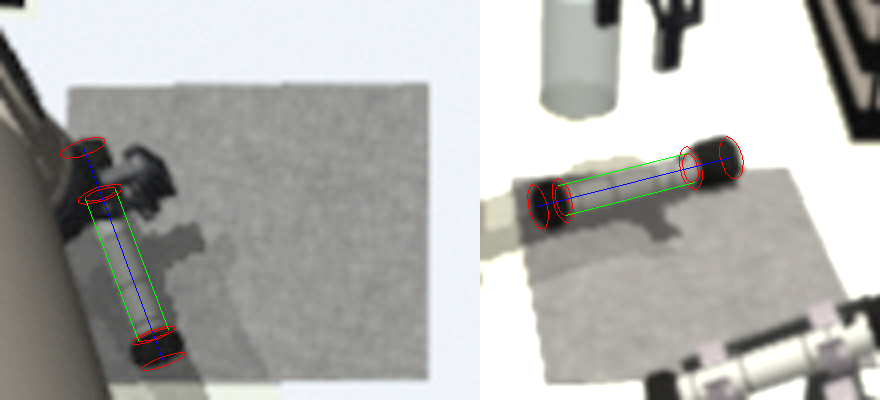

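Emit:
step_arm([
  [0.001,0,-0.025,0,0,0,-1],
  [0.0015,0,-0.05,0,0,0,-1],
  [0.0015,0,-0.075,0,0,0,-1],
  [0.0015,0,-0.095,0,0,0,-1],
  [0.0015,0,-0.103,0,0,0,-1],
  [0.0015,0,-0.103,0,0,0,-0.6],
  [0.0015,0,-0.103,0,0,0,0],
  [0.0015,0,-0.103,0,0,0,1],
  [0.0015,0,-0.103,0,0,0,1],
  [0.0015,0,-0.103,0,0,0,1],
])

```text
t: 12.8
eef_pos: [0.5686, 0.28, 0.0076]
tool_rot: [-0.0, -0.185, 0.983, 0.0]
contact_force: [-0.2, 0.0, -0.1]
gripper_width: 0.304
```

Emit:
step_arm([
  [0,0,0,0,0,0,1],
  [0,0,0,0,0,0,1],
  [0,0,0,0,0,0,1],
  [0,0,0,0,0,0,1],
  [0,0,0,0,0,0,1],
])

```text
t: 13.22
eef_pos: [0.568, 0.2815, 0.0078]
tool_rot: [-0.0, -0.185, 0.983, 0.001]
contact_force: [-2.1, 1.6, 6.7]
gripper_width: 0.162
```

Emit:
step_arm([
  [0,0,0.005,0,0,0,1],
  [0,0,0.01,0,0,0,1],
  [0,0,0.02,0,0,0,1],
  [0,0,0.03,0,0,0,1],
  [0,0,0.04,0,0,0,1],
  [0,0,0.05,0,0,0,1],
  [0,0,0.05,0,0,0,1],
])

```text
t: 13.8
eef_pos: [0.5693, 0.2802, 0.0591]
tool_rot: [0.001, -0.185, 0.983, 0.001]
contact_force: [0.5, 0.8, 0.2]
gripper_width: -0.005
```

Run:
```python
from plan import *
S=cam('side');o=bot.get_obs();print(o['t'],o['gripper_width'],o['contact_force'],o['torque'],o['eef_pos'],turn())
b=crop(np.ascontiguousarray(S['color'][:,:,::-1]),300,110,400,210,6)
cv2.imwrite('pics/g3.png',b)
P4=np.array([.590,-.1935,.1])-Y*.117
print(tcp(P4,.1),tcp(P4,.05))
```

```text
13.85 0.001203790457437024 [ 0.06465431  0.48007324 -0.41967063] [0.02321276 0.03858212 0.02836489] [0.56874358 0.28004414 0.05790515] [  3.22336866 -25.01116285 -27.32880665]
[ 0.54065757 -0.30566705  0.17812373] [ 0.56165473 -0.30804082  0.13280834]
```

View pics/g3.png

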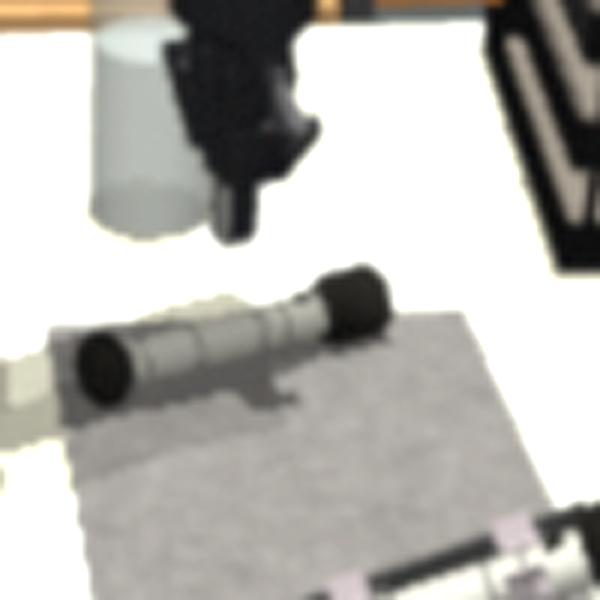

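Run:
```python
from plan import *
S=cam('side')
for d in(.0125,.02):
  for z in(.003,.007,.011,.015,.02,.025): print(d,z,((proj(S,[.6063-.345*d,.1214-.94*d,z])-[300,120]+.5)*6).round(1))
o=bot.get_obs();print(o['eef_pos'],((proj(S,o['eef_pos'])-[300,110]+.5)*6).round(1))
```

```text
0.0125 0.003 [343.3 479. ]
0.0125 0.007 [343.9 472.3]
0.0125 0.011 [344.4 465.5]
0.0125 0.015 [345.  458.8]
0.0125 0.02 [345.7 450.3]
0.0125 0.025 [346.4 441.8]
0.02 0.003 [340.8 487.5]
0.02 0.007 [341.3 480.7]
0.02 0.011 [341.9 474. ]
0.02 0.015 [342.5 467.2]
0.02 0.02 [343.2 458.8]
0.02 0.025 [343.9 450.2]
[0.56806261 0.2797156  0.05690356] [228.1 278.1]
```

Run:
```python
from plan import *
S=cam('side');o=bot.get_obs()
im=np.ascontiguousarray(S['color'][:,:,::-1])
b=crop(im,310,110,370,170,10)
Rm=q2r(o['tool_rot']).as_matrix()
for k in(0,-.0187,-.0727):
    p=(proj(S,o['eef_pos']+Rm[:,2]*k)-[310,110]+.5)*10; cv2.circle(b,tuple(int(v) for v in p),4,(0,0,255),-1)
cv2.imwrite('pics/tip.png',b);print(o['eef_pos'],o['gripper_width'])
```

```text
[0.56756331 0.27949932 0.05622199] 0.0028311125362312463
```

View pics/tip.png

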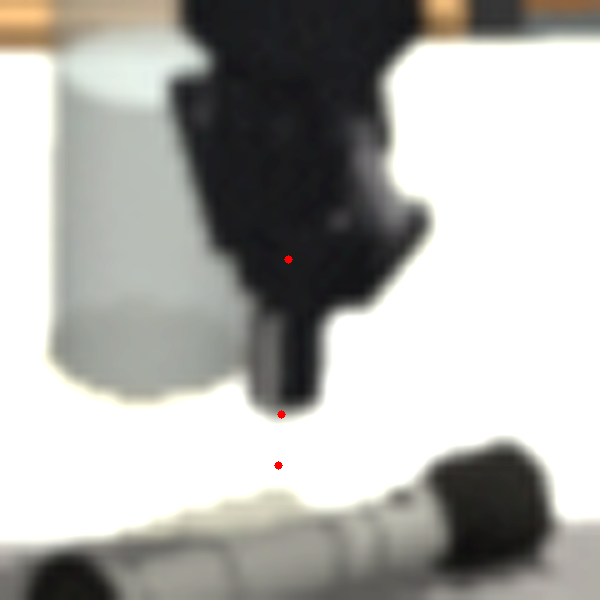

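Emit:
step_arm([
  [0,0,0.03,0,0,0,0],
  [0,0,0.05,0,0,0,-1],
  [0,0,0.05,0,0,0,-1],
  [0,0,0.05,0,0,0,-1],
  [0,0,0.05,0,0,0,-1],
  [0,0,0.05,0,0,0,-1],
])

```text
t: 14.45
eef_pos: [0.5666, 0.279, 0.1046]
tool_rot: [-0.003, -0.185, 0.983, -0.001]
contact_force: [0.5, 0.3, 0.4]
gripper_width: 0.849
```

```bash
cat > padchk.py <<'E'
from plan import *
import sys
cx,cy,ang=map(float,sys.argv[2:5]);a=np.radians(ang)
o=bot.get_obs();x=np.array([np.cos(a),np.sin(a),0])
print(o['eef_pos'],o['gripper_width'],o['t'],q2r(o['tool_rot']).as_matrix()[:,1])
T=cam('top');S=cam('side')
im=[]
for r,(x0,y0) in((T,(205,120)),(S,(305,145))):
    b=crop(np.ascontiguousarray(r['color'][:,:,::-1]),x0,y0,x0+65,y0+80,6)
    draw(b,r,np.array([cx,cy,.021]),x,6,np.array([x0,y0]));im.append(b)
cv2.imwrite(f'pics/{sys.argv[1]}.png',np.hstack(im))
E
python3 padchk.py p2 .566 .28 21.2
```

```text
[0.56662318 0.27903738 0.10462401] 0.8491130908275478 14.45 [-3.63760952e-01  9.31492293e-01 -2.78592096e-04]
```

View pics/p2.png

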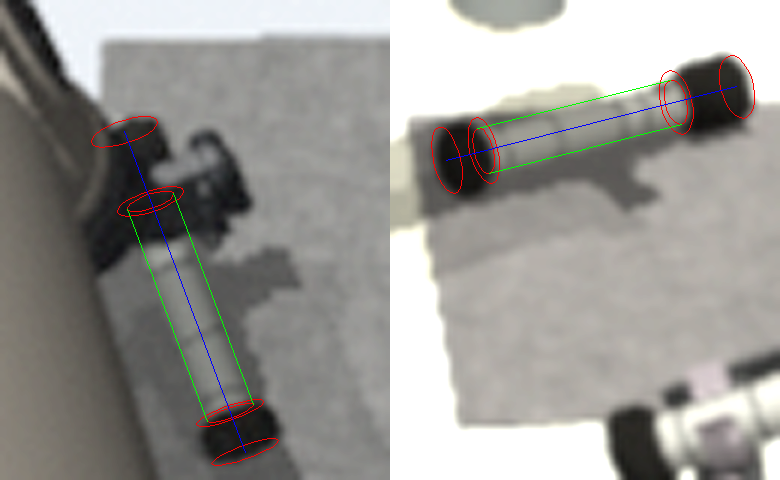

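Emit:
step_arm([
  [0,0,-0.025,0,0,0,-1],
  [0,0,-0.05,0,0,0,-1],
  [0,0,-0.075,0,0,0,-1],
  [0,0,-0.095,0,0,0,-1],
  [0,0,-0.105,0,0,0,-1],
  [0,0,-0.105,0,0,0,-1],
])

```text
t: 15.05
eef_pos: [0.5655, 0.2784, -0.0019]
tool_rot: [-0.004, -0.185, 0.983, -0.001]
contact_force: [-0.0, -0.0, 0.3]
gripper_width: 1.0
```

Emit:
step_arm([
  [0,0,-0.006,0,0,0,-1],
  [0,0,-0.012,0,0,0,-1],
  [0,0,-0.012,0,0,0,-0.5],
  [0,0,-0.012,0,0,0,0],
  [0,0,-0.012,0,0,0,0.5],
  [0,0,-0.012,0,0,0,1],
  [0,0,-0.012,0,0,0,1],
  [0,0,-0.012,0,0,0,1],
], force=60)

```text
t: 15.72
eef_pos: [0.5681, 0.2798, -0.0101]
tool_rot: [-0.001, -0.185, 0.983, 0.0]
contact_force: [-1.4, -0.1, 4.8]
gripper_width: 0.266
```

Emit:
step_arm([
  [0,0,0,0,0,0,1],
  [0,0,0,0,0,0,1],
  [0,0,0,0,0,0,1],
  [0,0,0,0,0,0,1],
])

```text
t: 16.05
eef_pos: [0.568, 0.2798, -0.0101]
tool_rot: [-0.001, -0.185, 0.983, 0.0]
contact_force: [-0.9, -0.9, 6.5]
gripper_width: 0.268
```

Emit:
step_arm([
  [0,0,0.005,0,0,0,1],
  [0,0,0.01,0,0,0,1],
  [0,0,0.02,0,0,0,1],
  [0,0,0.035,0,0,0,1],
  [0,0,0.06,0,0,0,1],
  [0,0,0.08,0,0,0,1],
  [0,0,0.08,0,0,0,1],
], force=80)

```text
t: 16.63
eef_pos: [0.5705, 0.2808, 0.074]
tool_rot: [0.002, -0.185, 0.983, 0.001]
contact_force: [0.9, 0.2, -0.6]
gripper_width: 0.262
```

Run:
```python
from plan import *
S=cam('side');o=bot.get_obs();print(o['t'],o['gripper_width'],o['contact_force'],o['torque'],o['eef_pos'],turn())
b=crop(np.ascontiguousarray(S['color'][:,:,::-1]),300,110,400,210,6)
Rm=q2r(o['tool_rot']).as_matrix(); C=o['eef_pos']-Rm[:,2]*.031
draw(b,S,C,-Rm[:,0],6,np.array([300,110]))
cv2.imwrite('pics/g4.png',b)
P4=np.array([.590,-.1935,.1])-Y*.117
print(tcp(P4,.1,.031),tcp(P4,.05,.031),tcp(P4,.0,.031))
```

```text
16.6833 0.25692406402933826 [-0.11588624  0.29293611 -1.9053055 ] [0.02729545 0.00696525 0.00974099] [0.5693912  0.28032518 0.07198188] [  3.19087352 -24.90436247 -27.33143304]
[ 0.54788059 -0.30648363  0.16253524] [ 0.56887775 -0.30885739  0.11721985] [ 0.58987491 -0.31123116  0.07190446]
```

View pics/g4.png

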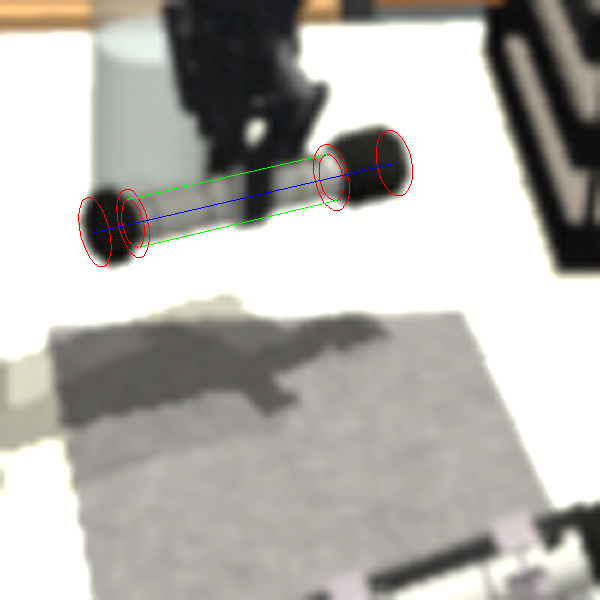

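Emit:
step_arm([
  [0,0,0.035,0,0,0,1],
  [0,0,0.07,0,0,0,1],
  [0,0,0.105,0,0,0,1],
  [0,-0.01,0.14,0,0,0,1],
  [0,-0.03,0.17,0,0,0,1],
  [-0.001,-0.055,0.195,0.2,-1.6,-1.7,1],
  [-0.003,-0.09,0.2,0.4,-3.1,-3.4,1],
  [-0.004,-0.125,0.2,0.6,-4.7,-5.1,1],
  [-0.005,-0.16,0.2,0.8,-6.2,-6.8,1],
  [-0.006,-0.195,0.2,1,-7.8,-8.5,1],
])

```text
t: 17.52
eef_pos: [0.5606, 0.0827, 0.2683]
tool_rot: [0.067, -0.111, 0.992, -0.004]
contact_force: [0.7, -0.6, -2.1]
gripper_width: 0.263
```

Emit:
step_arm([
  [-0.001,-0.035,0,0.2,-1.9,-2.1,1],
  [-0.003,-0.07,0,0.5,-3.8,-4.2,1],
  [-0.004,-0.105,0,0.7,-5.7,-6.3,1],
  [-0.005,-0.14,0,1,-7.6,-8.4,1],
  [-0.006,-0.175,0,1.2,-9.5,-10.4,1],
  [-0.007,-0.21,0,1.5,-11.4,-12.5,1],
  [-0.009,-0.245,0,1.7,-13.3,-14.6,1],
  [-0.01,-0.28,0,2,-15.2,-16.7,1],
  [-0.012,-0.315,0,2.1,-16.2,-17.8,1],
  [-0.013,-0.35,0,2.2,-17.1,-18.8,1],
])

```text
t: 18.35
eef_pos: [0.5469, -0.2666, 0.268]
tool_rot: [0.213, 0.055, 0.975, -0.012]
contact_force: [0.6, 0.4, -2.1]
gripper_width: 0.264
```

Emit:
step_arm([
  [0,-0.02,0,0,0,0,1],
  [0,-0.041,0,0,0,0,1],
  [0,-0.041,-0.02,0,0,0,1],
  [0,-0.041,-0.04,0,0,0,1],
  [0,-0.041,-0.04,0,0,0,1],
])

```text
t: 18.77
eef_pos: [0.5454, -0.305, 0.2237]
tool_rot: [0.209, 0.055, 0.976, -0.011]
contact_force: [-0.6, 1.5, -2.5]
gripper_width: 0.261
```

```bash
sed -i 's/\*.0138/*.031/' chk.py; python3 chk.py d1
```

```text
18.8667 0.26348085987752845 [-0.7097849  -0.53267141 -1.02956545] [0.07022208 0.52004105 0.061086  ] [ 0.54765639 -0.30599053  0.22784859] [-0.04013615 -0.46347417 -0.01015917]
rel 0.039 0.0276 -0.0775 0.1593
rel 0.117 0.0276 0.0005 0.1593
```

View pics/d1_so.png

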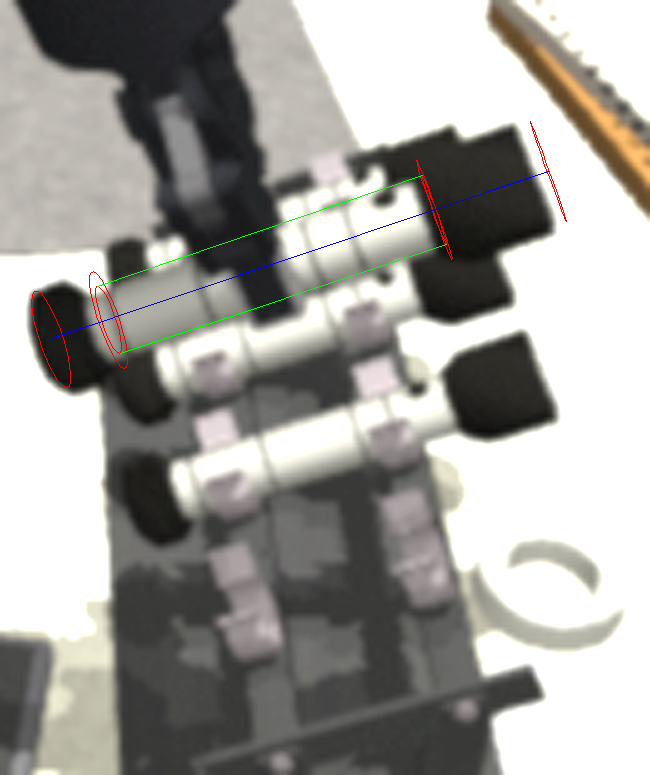

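Emit:
step_arm([
  [0,0,-0.025,0,-0.2,0,1],
  [0,0,-0.05,0,-0.4,0,1],
  [0,0,-0.068,0,-0.4,0,1],
  [0.007,-0.001,-0.083,0,-0.4,0,1],
  [0.014,-0.0015,-0.098,0,-0.4,0,1],
  [0.021,-0.002,-0.113,0,-0.4,0,1],
  [0.021,-0.002,-0.113,0,-0.4,0,1],
  [0.021,-0.002,-0.113,0,-0.4,0,1],
  [0.021,-0.002,-0.113,0,-0.4,0,1],
])

```text
t: 19.62
eef_pos: [0.5701, -0.3089, 0.1176]
tool_rot: [0.218, 0.055, 0.974, -0.013]
contact_force: [0.4, -0.1, -1.4]
gripper_width: 0.264
```

```bash
python3 chk.py e1
```

```text
19.7167 0.26215108237585877 [ 0.29513472 -0.19492373 -0.60601784] [ 0.06515955  0.55525595 -0.01013403] [ 0.5700887  -0.30895001  0.11778317] [ 0.08237844  0.22286127 -0.013944  ]
rel 0.039 0.0012 -0.0779 0.05
rel 0.117 0.0012 0.0001 0.05
```

View pics/e1_so.png

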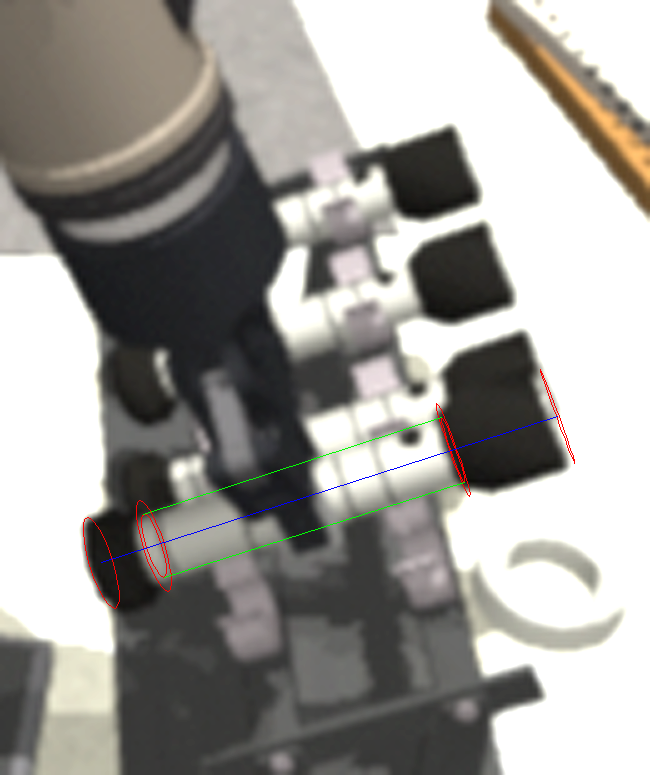

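View pics/e1_to.png

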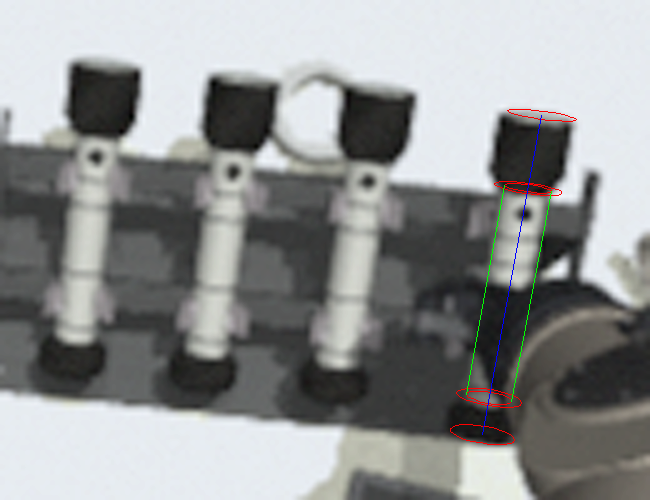

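Emit:
step_arm([
  [0.004,-0.001,-0.0085,0,0,0,1],
  [0.008,-0.0015,-0.017,0,0,0,1],
  [0.011,-0.002,-0.024,0,0,0,1],
  [0.013,-0.0024,-0.028,0,0,0,1],
  [0.0142,-0.0026,-0.0305,0,0,0,1],
])

```text
t: 20.13
eef_pos: [0.5839, -0.3114, 0.0851]
tool_rot: [0.217, 0.055, 0.975, -0.012]
contact_force: [-3.9, 1.8, 6.0]
gripper_width: 0.265
```

Emit:
step_arm([
  [0.0012,-0.0002,-0.0025,0,0,0,1],
  [0.0023,-0.0003,-0.005,0,0,0,1],
  [0.0035,-0.0004,-0.0075,0,0,0,1],
])

```text
t: 20.38
eef_pos: [0.5875, -0.3115, 0.0778]
tool_rot: [0.217, 0.055, 0.975, -0.012]
contact_force: [-0.6, 1.3, -0.4]
gripper_width: 0.26
```

Emit:
step_arm([
  [0.0012,-0.0002,-0.0025,0,0,0,1],
  [0.0021,-0.0003,-0.0045,0,0,0,1],
  [0.0028,-0.0004,-0.006,0,0,0,1],
])

```text
t: 20.63
eef_pos: [0.5896, -0.3116, 0.0726]
tool_rot: [0.217, 0.055, 0.975, -0.012]
contact_force: [-21.6, 9.2, 33.8]
gripper_width: 0.262
```

Bottomed out as with the first; ease off, release and retract.

Emit:
step_arm([
  [-0.0005,0,0.0011,0,0,0,1],
  [-0.0005,0,0.0011,0,0,0,0.3],
  [-0.0005,0,0.0011,0,0,0,-0.1],
  [-0.0005,0,0.0011,0,0,0,-0.1],
  [-0.0005,0,0.0011,0,0,0,-0.1],
  [-0.0005,0,0.0011,0,0,0,-0.1],
])

```text
t: 21.13
eef_pos: [0.5898, -0.312, 0.0732]
tool_rot: [0.217, 0.055, 0.975, -0.012]
contact_force: [-0.1, -0.4, -0.4]
gripper_width: 0.553
```

Emit:
step_arm([
  [-0.004,0.0005,0.009,0,0,0,-0.1],
  [-0.01,0.001,0.022,0,0,0,-0.1],
  [-0.019,0.002,0.041,0,0,0,-0.1],
  [-0.031,0.0035,0.067,0,0,0,-0.1],
  [-0.045,0.005,0.097,0,0,0,-0.1],
  [-0.048,0.005,0.13,0,0,0,-0.5],
  [-0.048,0.035,0.16,0,0,0,-1],
  [-0.048,0.07,0.18,0,0,0,-1],
  [-0.048,0.105,0.18,0,0,0,-1],
  [-0.048,0.14,0.18,0,0,0,-1],
])

```text
t: 21.97
eef_pos: [0.5421, -0.1712, 0.2558]
tool_rot: [0.219, 0.055, 0.974, -0.012]
contact_force: [0.2, 0.5, -1.0]
gripper_width: 1.002
```

Emit:
step_arm([
  [0,0.04,0,0,0,0,-1],
  [0,0.08,0,0,0,0,-1],
  [0,0.12,0,0,0,0,-1],
  [0,0.16,0,0,0,0,-1],
  [0,0.2,0,0,0,0,-1],
  [0,0.24,0,0,0,0,-1],
  [0,0.28,0,0,0,0,-1],
  [0,0.3,0,0,0,0,-1],
  [0,0.3,0,0,0,0,-1],
])

```text
t: 22.72
eef_pos: [0.5414, 0.134, 0.2541]
tool_rot: [0.218, 0.051, 0.975, -0.011]
contact_force: [0.4, 0.2, 0.0]
gripper_width: 1.001
```

Run:
```python
from plan import *
T=cam('top');S=cam('side');o=bot.get_obs();print(o['t'],o['eef_pos'],o['contact_force'])
cv2.imwrite('pics/f_t.png',T['color'][:,:,::-1]);cv2.imwrite('pics/f_s.png',S['color'][:,:,::-1])
a=crop(np.ascontiguousarray(T['color'][:,:,::-1]),325,105,465,205,5)
b=crop(np.ascontiguousarray(S['color'][:,:,::-1]),320,165,460,320,4)
cv2.imwrite('pics/f_tc.png',a)
for k in(.117,.039,-.039,-.117):draw(b,S,np.array([.590,-.1935,.1])+k*Y,X,4,np.array([320,165]))
cv2.imwrite('pics/f_sc.png',b)
```

```text
22.8167 [0.54140333 0.12825516 0.25347267] [-0.17356578 -0.89709828  0.22083702]
```

View pics/f_tc.png

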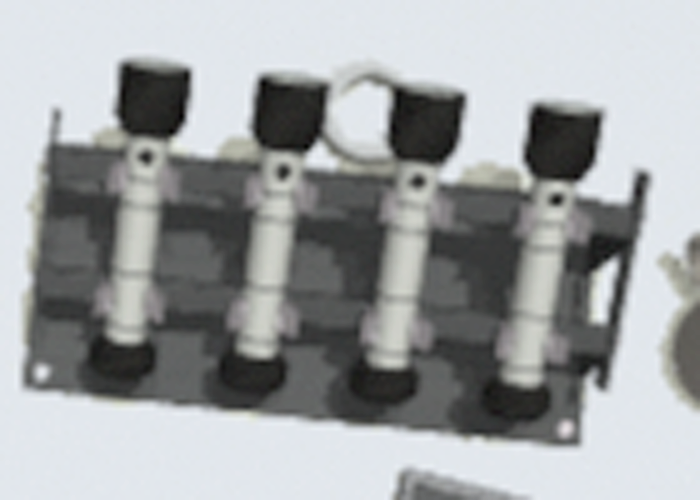

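View pics/f_sc.png

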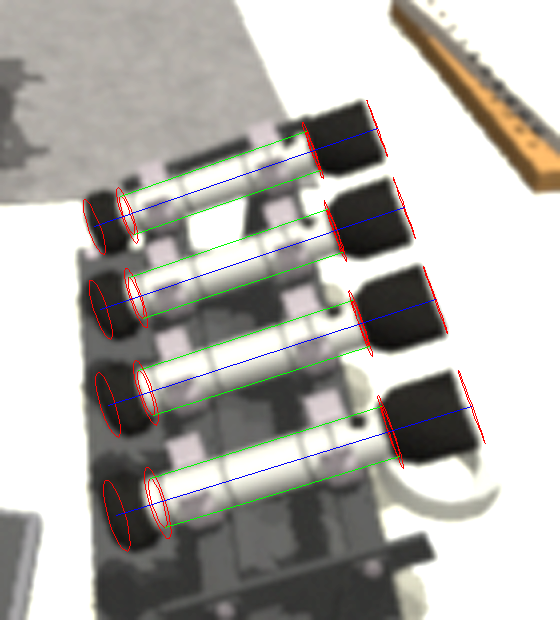

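View pics/f_s.png

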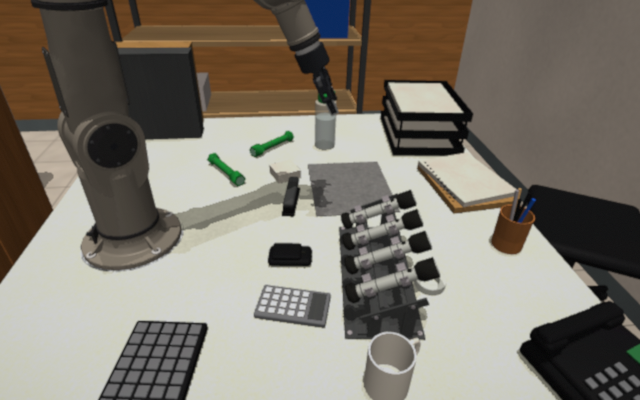

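The four torches sit alike: tubes in both clips, lens ends up the slope, and their spacing is even in both views. The bystanders haven't visibly moved and the gripper is clear.

Emit:
step_arm([
  [0,0,0,0,0,0,-1],
  [0,0,0,0,0,0,-1],
])

```text
t: 22.98
eef_pos: [0.5416, 0.1262, 0.2533]
tool_rot: [0.217, 0.056, 0.974, -0.013]
contact_force: [-0.3, -0.5, -0.4]
gripper_width: 1.001
```

```bash
python3 -c "
from station import bot
print(bot.hand_in())"
```

```text
the job is handed in; nothing more can be done
None
```

Both loose torches are snapped into the two empty places, lens end up the slope. I handed the job in at about 23 s; no verdict was reported.

- **Last checks:** In both camera views the four torches sit alike and evenly spaced. In the side view they match the predicted seated positions to about a pixel (roughly 3 mm). The top view read about 0.4 to 0.7 px (1 to 2 mm) to one side for all the torches, so I put that down to calibration. From the pictures alone I can't confirm the 3 mm limit. Each torch bottomed out firmly in its clips, with a peak wrist force of about 63 N on the first and 41 N on the second. The racked torches and the other things on the desk show no visible movement, and the gripper ended clear of everything.
- **What went wrong:** My first grasp of the second torch slipped when I lifted it. In the picture the fingertips sat about 19 mm short of the reported TCP, so I had gripped the tube too high. I gripped it again about 18 mm lower and it held. The torch barely moved. The first torch was gripped just as high, but it held and seated properly.

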